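# Hang the hand mirror on the hook inside the vanity cabinet

## Task

Take the blue hand mirror out of its wooden stand, reach it down through the narrow opening in the top of the vanity cabinet without knocking the cabinet, and hang it by its eye on the red hook inside. Where along its rail the hook is clamped is not measured, so find it gently by feel and never force the mirror against it; lower the mirror until the hook carries it, let go, and leave the other things on the table where they are.

Things in the scene. Friction and masses are not known exactly. Their poses are not given: they have to be found in the camera images.
- mirror: Blue hand mirror, about 160 g, upright in the stand, handle up. Origin: centre of its underside; z up the handle, x normal to the glass, y across. Board 8 thick (x), 64 wide (y), 114 tall; handle 14 (x) by 16 (y), from 114 to 184 above the underside. Front and back are alike; it may hang either way round.
- mirror_eye (a point): Centre of the mirror's eye, 92 above its underside: a window right through the board along x, 12 wide, 24 tall (80 to 104 above the underside), its top corners cut off at 45 degrees by 4.
- mirror_grip (a point): Point on the handle's axis, 160 above the mirror's underside: grip here from above, closing across the 14 mm thickness, and the fingers stay above the cabinet.
- stand: Fixed pale wooden block 60 (x) by 100 (y) by 40 tall, origin at the centre of its underside. The mirror stands in its slot (10 by 67, floor 8 above the underside), mirror x along stand x; it comes out straight up.
- cabinet: Fixed cabinet 150 (x) by 270 (y) by 150 tall, brown with white top, drawer knobs on its +x face. Origin: centre of its underside, z up. The opening is a well down through the top, centred, 60 (x) by 150 (y), straight walls, floor 6 above the underside. Neither mirror nor robot may knock it, its well included (a brush under 1 N is tolerated).
- rail: Dark steel rail 150 long (y) on the well's -x wall, axes parallel to the cabinet's. It bears a red hook on a pad 24 wide, 20 tall, clamped up to 28 to either side (y) of the middle: unreported, different each time, rigid. Origin: middle of the rail in y, level with the hook's shank (27 below the cabinet's top), in x at the pad's front face (6 before the rail, 12 before the wall).
- hook_front (a point): Point at rail x = 19, y = 0, z = 0. The hook, wherever clamped along y, is a 6 mm round bar: shank from the pad along +x, then an upturned tip, centred at x = 16, to 12 above the shank's axis; 13 from pad to tip. A mirror pushed along -x stops with its near face at x = 19 if its board meets the tip, but goes on to the pad or rail if the tip enters the eye or passes beside the board.
- hung_eye (a point): Point at rail x = 6.5, y = 0, z = -9. The hung mirror's eye centre is at this height and about this x (y wherever the hook is), its underside then 16 above the well's floor. To go over the tip, the eye's centre must be about 4.5 above the shank's axis. The hook alone can carry it. Keep the push on hook and rail under 20 N.
- perfume: Amber glass bottle, 68 diameter, 120 tall, origin at the centre of its underside: a bystander, to be left alone.
- clock: Black alarm clock 40 by 80 by 64 tall, origin at the centre of its underside: a bystander, to be left alone.
- cream: Blue jar 36 diameter, 34 tall, standing on the +y end of the cabinet's top: a bystander, to be left alone.
Mind the look-alikes: they are no part of the job. There is more than one size of the mirror; the job needs the smaller. What is shaped like the stand but purple is not meant.

How it is judged:
By the outcome, as a careful person would: the job done as asked, in the order asked, and still so for the second after the job is handed in, with the robot touching nothing.
It also fails if it takes over 72 s, if anything falls off the work surface, if the arm or the gripper's body presses on something with over 40 N, if the wrist force passes 120 N, or if a joint passes its speed limit or range.

## Robot

A 7-joint arm with a two-finger parallel gripper is mounted at the origin on the work surface. World frame = base frame: x ahead of the robot, y to its left, z up, the work surface at z = 0. Lengths are in m, angles in rad, forces in N, time in s.
With the tool pointing down it reaches from about 0.4 to 0.75 m from the base axis. Payload 19.5 kg.
Tool frame: the origin (TCP) lies at the very end of the fingers, on their centre line; the grasp point (between the pads) lies 19 mm behind it; z points along the fingers, y is the line along which they close (so a half turn about z gives the same grasp; the last joint's range is limited). The gripper opens to 85 mm and grips with 20 to 120 N. Pads are 22 mm wide; open, the fingers measure 114 mm over their backs; the gripper's body (76 mm by 85 mm) begins 54 mm behind the grasp point. The pads swing forward as they close: fully open they stand 13 mm farther back than shut.
Start: joints at [1.154, 0.707, -0.028, 1.485, 0.022, 0.951, -0.075], TCP at [0.21, -0.535, 0.231] pointing down, gripper open.
Joint ranges: [-2.71, 2.71], [-0.32, 2.16], [-1.57, 1.52], [0, 2.45], [-1.46, 4.6], [0, 2.02], [-2.83, 2.83]. Speed limits (rad/s): [1.89, 1.89, 2.57, 2.57, 3.01, 3.01, 3.01].

## Interface

Orientations are given as a unit quaternion [w, x, y, z].
In Python, from rig import readout, vision, workorder gives the robot as it stands. The module is installed in compiled form; this text tells all that it offers.
- The arm moves only by the shell command python3 -m pendant 'ROWS'. ROWS is JSON, a list of rows, each a list of 5 numbers: the finger opening in mm, from 0 to 85.4, then the shift along the world's x, y, z in units of 25 mm (1.0 is 25 mm), then the turn about the world's z in units of 5 degrees (1.0 is 5 degrees). In form: [[fingers, dx, dy, dz, spin], ...]. A call has 1 to 8 rows; each row shifts and turns the commanded pose from where the row before left it; what a row does not reach is not made up. A row lasts 1/8 s, in which the tool goes at most 62.5 mm and 10.7 degrees, less where a joint would pass 70% of its speed; a pose out of reach is approached as far as the arm can. A call is refused whole if a number of a shift passes 1 or a number of a turn 1, either way. A call with a gripper value outside its range is refused whole. The fingers move at their own pace and stop on an object; the grip force is fixed at half the most. Time passes only in rows, so rows that do not move let the fingers close. It gives the time, the measured TCP pose, the force, the opening and the grip force at its end, in the units of the state.
- readout.read_state(): the state, without advancing time (a new reading comes with each control period).
- vision.grab_frame(name): name is "side" or "top"; returns the picture (480x640x3 uint8, blue, green, red); there is no depth.
- vision.calibration(name): a dict with "fx", "fy", "cx", "cy" (pixels), "k1" (the pictures are not rectified: a ray, as slopes to the right and down, at radius r is drawn at 1 + k1 r^2 times it, then the intrinsics apply), "rvec" (rotation vector, rad) and "tvec" (3), from world to camera coordinates, as OpenCV has them. Camera axes: x right, y down, z forward; pixel columns grow to the right and rows downward; lengths in m; the calibration is good to about 2 mm. A picture is of the moment at which its call begins. calibration takes no time and is no camera call.
- workorder.sign_off(): hands the job in; it is judged then, once.
The state is a dict: "t": time; "joint_positions": joint angles; "joint_velocities": joint speeds; "tau": joint torques, N m; "tcp_pos": TCP position; "eef_rot": TCP orientation; "contact_force": force on the tool from outside, world axes, zero at the start; "moment": the same for the moment, N m; "finger_gap": finger opening in m; "grip_force": force on a finger pad.
Only numpy, scipy, OpenCV 4.12 (cv2) and the standard library are available. Lean on these libraries where they do the work, as an engineer would, in place of code of your own. Each camera call takes 0.05 s, during which the arm holds its last target. There are 200 camera calls.

## Working session

There is one attempt and no reset: what is moved stays moved. The work goes in short steps, Python scripts to look and compute and a shell command to move; the robot and the scene stay as the last step left them, time stands still between calls to the robot, and variables do not carry over. Pictures are saved under pics/ and viewed, at most 10 in all, crops included, and the job is handed in when it is done.

```bash
mkdir -p pics; python3 - <<'E'
from rig import readout, vision
import cv2, numpy as np
for n in("top","side"):
    im=vision.grab_frame(n); cv2.imwrite(f"pics/{n}0.png",im)
    c=vision.calibration(n); print(n,c)
    R=cv2.Rodrigues(np.array(c["rvec"],float))[0]; print("campos",-R.T@np.array(c["tvec"]).ravel())
s=readout.read_state(); print(s)
E
```

```text
top {'fx': 614.8768055629995, 'fy': 614.8768055629995, 'cx': 316.06540723466753, 'cy': 229.69108564017193, 'k1': -0.1304818100675246, 'rvec': array([ 2.14379302, -2.13977636,  0.11875446]), 'tvec': array([-0.03381147,  0.57722268,  1.28906996])}
campos [ 0.40080801 -0.06288939  1.3533028 ]
side {'fx': 586.4942195584404, 'fy': 586.4942195584404, 'cx': 329.76015655898084, 'cy': 234.40697531515963, 'k1': -0.051415338551674634, 'rvec': array([ 1.01912533, -2.50005775,  0.95636472]), 'tvec': array([0.38266827, 0.40489915, 0.94256617])}
campos [0.03765952 0.49945563 0.97361961]
{'t': 0.1, 'joint_positions': array([ 1.15429642,  0.70700651, -0.02763031,  1.48496044,  0.02197694,
        0.95092752, -0.07547113]), 'joint_velocities': array([ 0.00149522, -0.00220659, -0.00281199, -0.00075932,  0.00025752,
       -0.00170617,  0.00026255]), 'tau': array([ 2.56667910e-03, -8.84296632e+01,  1.23729263e+00, -2.36457109e+01,
        1.71363732e-02,  5.02207971e-03, -2.13577636e-05]), 'tcp_pos': array([ 0.21041955, -0.53484821,  0.23089184]), 'eef_rot': array([-4.91154267e-04,  9.82489504e-01,  1.86317266e-01, -9.52816143e-05]), 'contact_force': array([-0.15477296,  0.44186716, -0.01138511]), 'moment': array([ 0.017229  , -0.00292789, -0.0085294 ]), 'grip_force': 0.0, 'finger_gap': 0.08543663631679325}
```

View pics/top0.png

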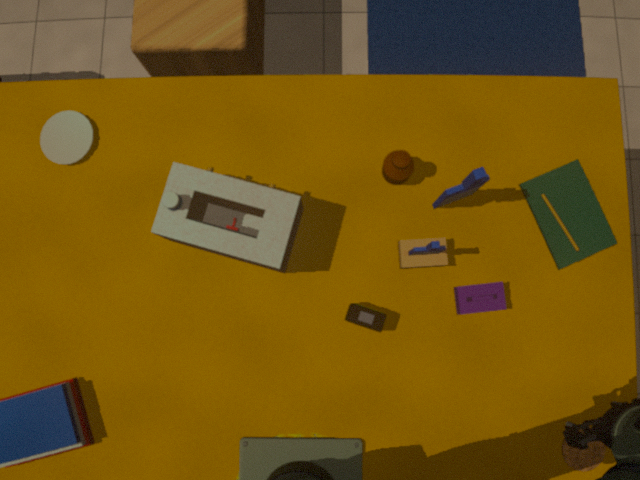

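View pics/side0.png

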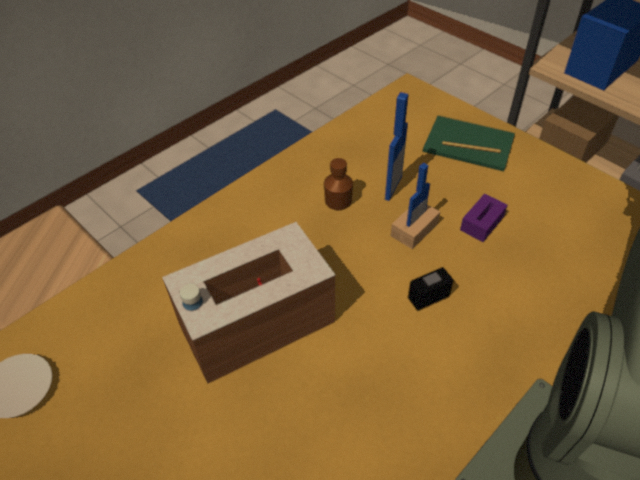

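```bash
cat > h.py <<'E'
import cv2, numpy as np
from rig import vision
def cast(n,px,z):
    c=vision.calibration(n); R=cv2.Rodrigues(np.array(c["rvec"],float))[0]; t=np.array(c["tvec"],float).ravel()
    K=np.array([[c["fx"],0,c["cx"]],[0,c["fy"],c["cy"]],[0,0,1]])
    u=cv2.undistortPoints(np.array(px,float).reshape(-1,1,2),K,np.array([c["k1"],0,0,0])).reshape(-1,2)
    d=np.c_[u,np.ones(len(u))]@R; o=-R.T@t
    return o+d*((z-o[2])/d[:,2])[:,None]
def proj(n,P):
    c=vision.calibration(n)
    K=np.array([[c["fx"],0,c["cx"]],[0,c["fy"],c["cy"]],[0,0,1]])
    return cv2.projectPoints(np.array(P,float).reshape(-1,1,3),np.array(c["rvec"]),np.array(c["tvec"]),K,np.array([c["k1"],0,0,0]))[0].reshape(-1,2)
E
python3 - <<'E'
from h import *
im=cv2.imread("pics/top0.png"); s=cv2.imread("pics/side0.png")
a=cv2.resize(im[150:280,145:315],None,fx=2.3*2,fy=2.3*2,interpolation=cv2.INTER_CUBIC)
cv2.imwrite("pics/cab.png",a)
b=cv2.resize(im[150:320,390:520],(0,0),fx=3,fy=3,interpolation=cv2.INTER_CUBIC)
d=cv2.resize(s[80:250,370:510],(0,0),fx=3,fy=3,interpolation=cv2.INTER_CUBIC)
cv2.imwrite("pics/mir.png",np.hstack([b,d]))
hsv=cv2.cvtColor(im,cv2.COLOR_BGR2HSV)
def comps(m,lo,name):
    for c in cv2.findContours(m,cv2.RETR_LIST,cv2.CHAIN_APPROX_NONE)[0]:
        A=cv2.contourArea(c)
        if A>lo: print(name,A,cv2.boundingRect(c),np.round(cv2.boxPoints(cv2.minAreaRect(c)),1).tolist())
for p in [(260,195),(405,262),(420,250),(427,247),(436,247),(443,247),(455,188),(222,215),(180,200),(233,225)]: print(p,hsv[p[1],p[0]])
m=cv2.inRange(hsv,(0,0,110),(179,60,255)); m[:, :140]=0;m[:,320:]=0;m[300:]=0;m[:140]=0
comps(m,100,"cab")
m=cv2.inRange(hsv,(105,120,40),(130,255,255)); m[:140]=0; m[330:]=0
comps(m,10,"blue")
E
```

```text
(260, 195) [ 25  54 137]
(405, 262) [ 18 160 143]
(420, 250) [116 114  92]
(427, 247) [129  87  56]
(436, 247) [115 114  96]
(443, 247) [132  77  60]
(455, 188) [111 147  99]
(222, 215) [17 80 93]
(180, 200) [12 72 53]
(233, 225) [  5 213 120]
cab 2418.0 (167, 190, 101, 50) [[165.3000030517578, 214.3000030517578], [174.10000610351562, 182.3000030517578], [267.20001220703125, 208.10000610351562], [258.29998779296875, 240.1999969482422]]
cab 9480.0 (152, 163, 148, 105) [[150.89999389648438, 231.89999389648438], [171.1999969482422, 159.89999389648438], [299.70001220703125, 196.1999969482422], [279.3999938964844, 268.20001220703125]]
blue 23.5 (432, 242, 7, 6) [[432.0, 242.0], [438.0, 242.0], [438.0, 247.0], [432.0, 247.0]]
blue 49.5 (446, 185, 17, 9) [[445.3999938964844, 190.1999969482422], [461.8999938964844, 184.6999969482422], [463.20001220703125, 188.60000610351562], [446.70001220703125, 194.10000610351562]]
blue 72.0 (473, 168, 13, 11) [[472.20001220703125, 171.10000610351562], [481.8999938964844, 167.1999969482422], [485.1000061035156, 175.3000030517578], [475.5, 179.1999969482422]]
```

View pics/cab.png

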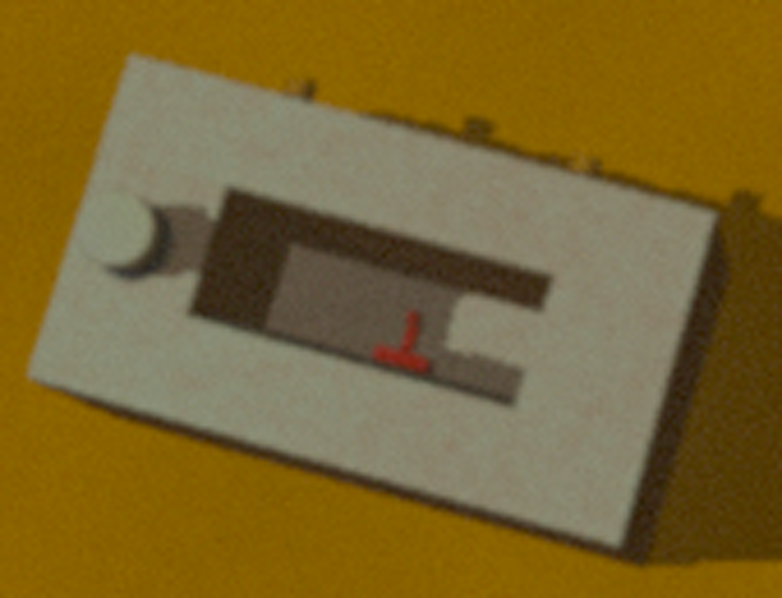

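View pics/mir.png

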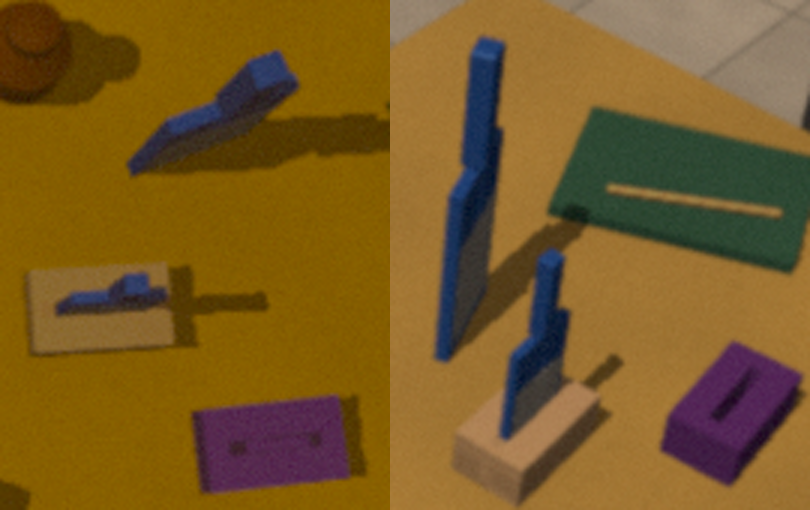

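The small mirror (handle top at top px (435,244), in the pale stand at (424,253)) is the one: the blue one at (480,173) is larger and free-standing, and the purple block (481,298) is the look-alike stand. The cabinet's well spans top px (187–265, 191–238), with the red hook at (233,225).

```bash
cat > m.py <<'E'
from h import *
import sys
im=cv2.imread("pics/top0.png"); hsv=cv2.cvtColor(im,cv2.COLOR_BGR2HSV)
f=lambda p,s,o:np.array(p,float)/s+np.array(o)-0.5+0.5/s
w=cast("top",f([(229,188),(552,275),(517,404),(190,313)],4.6,(145,150)),.15)
o=cast("top",f([(130,56),(718,212),(625,547),(30,377)],4.6,(145,150)),.15)
for n,q in(("well",w),("outer",o)):
    L=[np.linalg.norm(q[i]-q[(i+1)%4]) for i in range(4)]
    # +y axis: from right (TR,BR) to left (TL,BL)
    v=(q[0]+q[3]-q[1]-q[2])/2
    print(n,q.mean(0).round(4),np.round(L,4),"yaw of y-axis-90:",np.degrees(np.arctan2(v[1],v[0]))-90)
st=cast("top",f([(31,270),(168,263),(174,345),(36,351)],3,(390,150)),.04)
v=(st[0]+st[3]-st[1]-st[2])/2
print("stand",st.mean(0).round(4),[round(float(np.linalg.norm(st[i]-st[(i+1)%4])),4) for i in range(4)],np.degrees(np.arctan2(v[1],v[0]))-90)
print("handle top/topcam",cast("top",f([(136,283)],3,(390,150)),.192))
print("handle top/sidecam",cast("side",f([(551-390,257)],3,(370,80)),.192))
red=cv2.inRange(hsv,(0,150,60),(9,255,255))|cv2.inRange(hsv,(172,150,60),(179,255,255))
red[:195]=0;red[245:]=0;red[:,:190]=0;red[:,270:]=0
ys,xs=np.nonzero(red); P=cast("top",np.c_[xs,ys],.123)
c=o.mean(0)
a=np.radians(float(sys.argv[1]) if len(sys.argv)>1 else 0); X=np.array([np.cos(a),np.sin(a),0]);Y=np.array([-np.sin(a),np.cos(a),0])
for u,v,p in zip(xs,ys,P): print((int(u),int(v)),np.round([(p-c)@X*1e3,(p-c)@Y*1e3],1),end=" ")
print("\nclock etc")
E
python3 m.py -14.5
```

```text
well [0.5945 0.146  0.15  ] [0.1479 0.058  0.1492 0.0574] yaw of y-axis-90: -15.330034037228373
outer [0.594  0.1455 0.15  ] [0.2704 0.1503 0.2713 0.1484] yaw of y-axis-90: -15.412110652736828
stand [ 0.5287 -0.2642  0.04  ] [0.0989, 0.0591, 0.0991, 0.0582] 2.6761158962885503
handle top/topcam [[ 0.52927583 -0.26254092  0.192     ]]
handle top/sidecam [[ 0.53034008 -0.26361174  0.192     ]]
(234, 218) [ -0.7 -13.6] (235, 218) [ -0.2 -15.6] (233, 219) [ -3.2 -12.2] (234, 219) [ -2.7 -14.2] (235, 219) [ -2.2 -16.1] (234, 220) [ -4.7 -14.7] (235, 220) [ -4.2 -16.7] (233, 221) [ -7.2 -13.3] (234, 221) [ -6.7 -15.3] (235, 221) [ -6.2 -17.3] (233, 222) [ -9.2 -13.9] (234, 222) [ -8.6 -15.8] (235, 222) [ -8.1 -17.8] (233, 223) [-11.1 -14.4] (234, 223) [-10.6 -16.4] (233, 224) [-13.1 -15. ] (234, 224) [-12.6 -17. ] (227, 225) [-18.2  -3.6] (228, 225) [-17.7  -5.6] (232, 225) [-15.6 -13.5] (233, 225) [-15.1 -15.5] (234, 225) [-14.6 -17.5] (226, 226) [-20.7  -2.2] (227, 226) [-20.1  -4.2] (228, 226) [-19.6  -6.2] (229, 226) [-19.1  -8.1] (230, 226) [-18.6 -10.1] (231, 226) [-18.1 -12.1] (232, 
[... 204 characters left out ...]
 [-20.1 -12.7] (232, 227) [-19.6 -14.7] (233, 227) [-19.  -16.6] (234, 227) [-18.5 -18.6] (235, 227) [-18.  -20.6] (236, 227) [-17.5 -22.6] (227, 228) [-24.1  -5.3] (228, 228) [-23.6  -7.3] (229, 228) [-23.1  -9.3] (230, 228) [-22.6 -11.2] (231, 228) [-22.  -13.2] (232, 228) [-21.5 -15.2] (233, 228) [-21.  -17.2] (234, 228) [-20.5 -19.2] (235, 228) [-20.  -21.2] (236, 228) [-19.5 -23.1] (237, 228) [-19.  -25.1] (231, 229) [-24.  -13.8] (232, 229) [-23.5 -15.8] (233, 229) [-23.  -17.8] (234, 229) [-22.5 -19.7] (235, 229) [-22.  -21.7] (236, 229) [-21.5 -23.7] (237, 229) [-20.9 -25.7] (234, 230) [-24.4 -20.3] (235, 230) [-23.9 -22.3] (236, 230) [-23.4 -24.2] (237, 230) [-22.9 -26.2] 
clock etc
```

```bash
python3 - <<'E'
from h import *
f=lambda p,s,o:np.array(p,float)/s+np.array(o)-0.5+0.5/s
for z in np.arange(.18,.40,.02):
    a=cast("top",f([(270,70)],3,(390,150)),z)[0]; b=cast("side",f([(490-390,45)],3,(370,80)),z)[0]
    print(round(z,2),a[:2].round(3),b[:2].round(3),round(float(np.linalg.norm(a-b)),4))
print("perfume",cast("top",[(401,160)],.12),"clock",cast("top",[(366,317)],.064),"bigbase",cast("top",f([(135,170)],3,(390,150)),0),cast("side",f([(442-390,360)],3,(370,80)),0))
E
```

```text
0.18 [ 0.67  -0.356] [ 0.726 -0.438] 0.0992
0.2 [ 0.666 -0.351] [ 0.709 -0.414] 0.0766
0.22 [ 0.661 -0.346] [ 0.692 -0.391] 0.054
0.24 [ 0.657 -0.341] [ 0.674 -0.367] 0.0314
0.26 [ 0.652 -0.336] [ 0.657 -0.344] 0.0089
0.28 [ 0.647 -0.331] [ 0.64 -0.32] 0.0137
0.3 [ 0.643 -0.326] [ 0.622 -0.296] 0.0363
0.32 [ 0.638 -0.321] [ 0.605 -0.273] 0.0589
0.34 [ 0.634 -0.316] [ 0.587 -0.249] 0.0814
0.36 [ 0.629 -0.311] [ 0.57  -0.225] 0.104
0.38 [ 0.624 -0.306] [ 0.553 -0.202] 0.1266
0.4 [ 0.62  -0.301] [ 0.535 -0.178] 0.1492
perfume [[ 0.71106308 -0.20893815  0.12      ]] clock [[ 0.39062547 -0.13783172  0.064     ]] bigbase [[ 0.63515872 -0.29672668  0.        ]] [[ 6.36728247e-01 -2.94895552e-01  1.11022302e-16]]
```

```bash
python3 -m pendant '[[85,0.5,0.5,1,1],[85,0.5,0.5,1,1],[85,0.5,0.5,0,1],[85,0.5,0.5,0,1],[85,0,0,0,1],[85,0,0,0,1],[85,0,0,0,0],[85,0,0,0,0]]'
```

```text
t: 1.1
tcp_pos: [0.2604, -0.485, 0.2812]
eef_rot: [-0.0, 0.901, 0.433, -0.0]
contact_force: [-0.3, 0.4, 0.1]
finger_gap: 0.0851
grip_force: 0.0
```

```bash
python3 -m pendant '[[55,0.9,0.74,0,0.69],[55,0.9,0.74,0,0.69],[55,0.9,0.74,0,0.69],[55,0.9,0.74,0,0.69],[55,0.9,0.74,0,0.69],[55,0.9,0.74,0,0.69],[55,0.9,0.74,0,0.69],[55,0.9,0.74,0,0.69]]'; python3 -m pendant '[[55,0.9,0.74,0,0.69],[55,0.9,0.74,0,0.69],[55,0.9,0.74,0,0.69],[55,0.86,0.73,0,0.65],[55,0,0,0,0],[55,0,0,-1,0],[55,0,0,-0.8,0],[55,0,0,0,0]]'; python3 - <<'E'
from h import *
from rig import readout
s=readout.read_state();q=s["eef_rot"];print(s["tcp_pos"],np.degrees(2*np.arctan2(q[2],q[1]))-90,s["joint_positions"].round(2))
im=vision.grab_frame("side"); cv2.imwrite("pics/s1.png",cv2.resize(im[100:280,340:520],(0,0),fx=3,fy=3))
E
```

```text
t: 2.1
tcp_pos: [0.4412, -0.3364, 0.2812]
eef_rot: [-0.0, 0.771, 0.637, -0.0]
contact_force: [0.1, -0.8, -0.0]
finger_gap: 0.0552
grip_force: 0.0
t: 3.1
tcp_pos: [0.5286, -0.2637, 0.2355]
eef_rot: [-0.001, 0.691, 0.723, -0.001]
contact_force: [0.4, -0.2, 0.4]
finger_gap: 0.0551
grip_force: 0.0
[ 0.52861541 -0.26372456  0.23545597] 2.562783985182051 [ 0.57  0.74 -0.34  1.41  0.27  1.04  0.22]
```

View pics/s1.png

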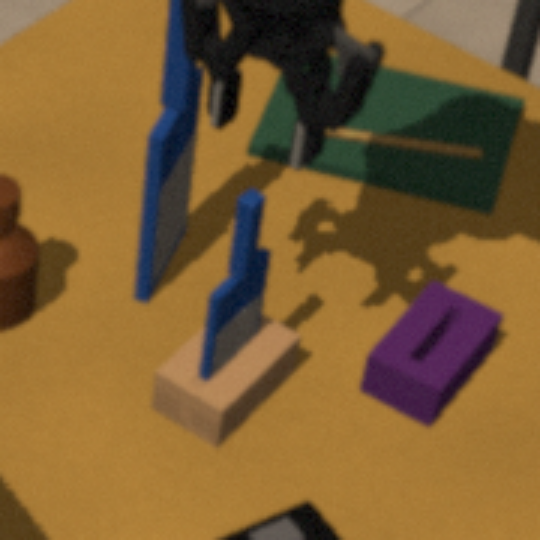

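The side view shows the open fingers (crop px (222,110) and (300,150)) straddling above the small mirror's handle (250,200). Descend and grip.

```bash
python3 -m pendant '[[55,0.04,0.02,-0.8,0],[55,0,0,-0.9,0],[55,0,0,-0.9,0],[55,0,0,-0.86,0],[55,0,0,0,0],[30,0,0,0,0],[20,0,0,0,0],[14,0,0,0,0]]'; python3 -m pendant '[[8,0,0,0,0],[6,0,0,0,0],[4,0,0,0,0],[4,0,0,0,0],[4,0,0,0,0],[4,0,0,0,0]]'
```

```text
t: 4.15
tcp_pos: [0.5307, -0.263, 0.1505]
eef_rot: [0.0, 0.69, 0.723, 0.0]
contact_force: [-0.2, -0.4, 5.1]
finger_gap: 0.0139
grip_force: 3.8
t: 4.9
tcp_pos: [0.5308, -0.263, 0.1506]
eef_rot: [0.001, 0.69, 0.723, 0.0]
contact_force: [-0.6, 0.5, 10.0]
finger_gap: 0.013
grip_force: 59.0
```

```bash
python3 -m pendant '[[4,0,0,0.2,0],[4,0,0,0.4,0],[4,0,0,0.8,0],[4,0,0,1,0],[4,0,0,1,0],[4,0,0,1,0],[4,0,0,1,0],[4,0,0,1,0]]'; python3 -m pendant '[[4,0,0.3,0.6,0],[4,0.1,0.6,0,-0.2],[4,0.2,0.9,0,-0.25],[4,0.2,0.9,0,-0.25],[4,0.2,0.9,0,-0.25],[4,0.2,0.9,0,-0.25],[4,0.2,0.9,0,-0.25],[4,0.2,0.9,0,-0.25]]'; python3 -m pendant '[[4,0.2,0.9,0,-0.25],[4,0.2,0.9,0,-0.25],[4,0.2,0.9,0,-0.25],[4,0.2,0.9,0,-0.25],[4,0.2,0.9,0,-0.25],[4,0.2,0.9,0,-0.25],[4,0.2,0.9,0,-0.2],[4,0.2,0.9,0,-0.2]]';  python3 -m pendant '[[4,0.2,0.9,0,0],[4,0.1,0.7,0,0],[4,0.08,0.5,0,0],[4,0,0.3,0,0],[4,0,0,0,0],[4,0,0,0,0]]'; python3 - <<'E'
from h import *
from rig import readout
s=readout.read_state();q=s["eef_rot"];print(s["tcp_pos"],np.degrees(2*np.arctan2(q[2],q[1]))-90,s["contact_force"],s["moment"])
print("to go (units)",((np.array([.6052,.1271,.325])-s["tcp_pos"])/.025).round(2))
cv2.imwrite("pics/t2.png",vision.grab_frame("top"));im=vision.grab_frame("side");cv2.imwrite("pics/s2.png",im)
a=cv2.imread("pics/t2.png")[120:290,140:320]
cv2.imwrite("pics/v2.png",np.hstack([cv2.resize(im[130:350,130:360],(400,383)),cv2.resize(a,(400,383))]))
E
```

```text
t: 5.9
tcp_pos: [0.5303, -0.2627, 0.3113]
eef_rot: [0.0, 0.69, 0.723, 0.0]
contact_force: [-0.5, -0.0, -2.2]
finger_gap: 0.0133
grip_force: 58.4
t: 6.9
tcp_pos: [0.5629, -0.104, 0.3248]
eef_rot: [-0.0, 0.742, 0.67, -0.0]
contact_force: [-0.1, -0.1, -2.2]
finger_gap: 0.013
grip_force: 58.5
t: 7.9
tcp_pos: [0.6027, 0.076, 0.3248]
eef_rot: [-0.0, 0.795, 0.606, -0.0]
contact_force: [-0.5, 0.3, -0.9]
finger_gap: 0.0134
grip_force: 58.4
t: 8.65
tcp_pos: [0.6125, 0.134, 0.3249]
eef_rot: [0.0, 0.795, 0.606, -0.0]
contact_force: [1.0, -0.0, -1.9]
finger_gap: 0.0133
grip_force: 58.4
[0.61252052 0.1339833  0.3248507 ] -15.371560060059068 [ 1.01467352 -0.02010292 -1.87111886] [-0.00601668  0.03173801  0.03048829]
to go (units) [-0.29 -0.28  0.01]
```

View pics/v2.png

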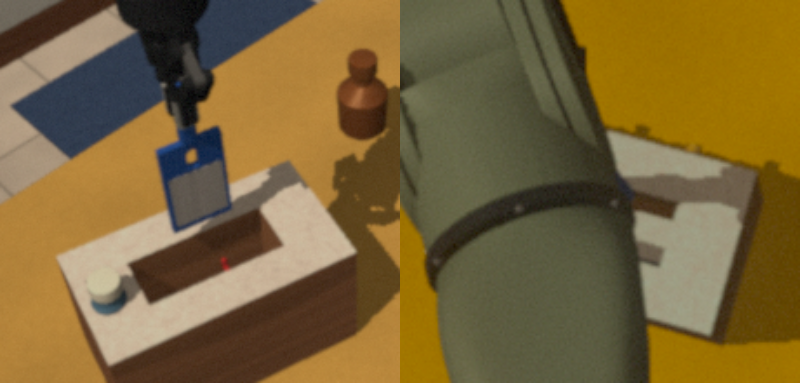

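```bash
python3 - <<'E'
from h import *
a=np.radians(-15.4);X=np.array([np.cos(a),np.sin(a)]);Y=np.array([-np.sin(a),np.cos(a)])
im=cv2.imread("pics/s2.png");hsv=cv2.cvtColor(im,cv2.COLOR_BGR2HSV)
T=np.array([.61252,.13398]);z0=.3249-.1426
e=proj("side",[[*(T+X*-4e-3),z0+.092],[*(T-4e-3*X+32e-3*Y),z0],[*(T-4e-3*X-32e-3*Y),z0]]);print("pred eye,BL,BR",e.round(1).tolist())
px=np.array([[231.8,262.1],[262.8,249.5]])
c=cast("side",px,z0)[:,:2];print("meas",[[(p-T)@X*1e3,(p-T)@Y*1e3] for p in c])
m=cv2.inRange(hsv,(105,110,40),(130,255,255));m[:195]=0;m[270:]=0;m[:,:210]=0;m[:,275:]=0
for c in cv2.findContours(m,cv2.RETR_CCOMP,cv2.CHAIN_APPROX_NONE)[0]:
    if cv2.contourArea(c)>8: M=cv2.moments(c);print(cv2.contourArea(c),M['m10']/M['m00'],M['m01']/M['m00'],cv2.boundingRect(c))
ep=[[240.2,218.8]]; q=cast("side",ep,z0+.092)[0][:2]-T; print("eye meas(crop 192,155)",q@X*1e3,q@Y*1e3)
v=im[195:270,215:275];cv2.imwrite("pics/z2.png",cv2.resize(v,(0,0),fx=8,fy=8,interpolation=cv2.INTER_CUBIC))
E
```

```text
pred eye,BL,BR [[239.8, 221.1], [229.3, 264.1], [262.4, 250.0]]
meas [[np.float64(-2.056677650960719), np.float64(26.42078416979158)], [np.float64(-3.349186213306224), np.float64(-33.03072430244304)]]
651.5 238.7298541826554 217.7357380404195 (221, 203, 37, 59)
81.0 239.51234567901236 219.41975308641975 (235, 214, 10, 12)
eye meas(crop 192,155) 0.35861215295680965 -2.756196467779695
```

View pics/z2.png

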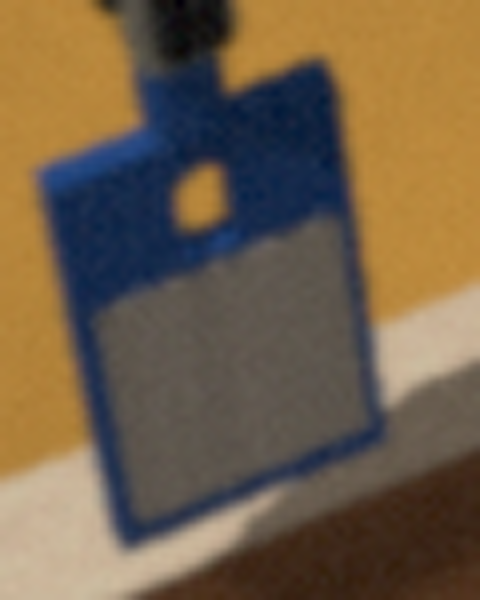

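Board bottom corners at side px (230,263.5) and (263,249.4), within 1 px of prediction, so the mirror hangs straight and centred. Move over the well and lower.

```bash
python3 -m pendant '[[4,-0.15,-0.14,0,0],[4,-0.14,-0.14,0,0],[4,0,0,-0.3,0],[4,0,0,-0.6,0],[4,0,0,-0.6,0],[4,0,0,-0.6,0],[4,0,0,-0.3,0],[4,0,0,0,0]]'; python3 -m pendant '[[4,0,0,-0.2,0],[4,0,0,-0.4,0],[4,0,0,-0.4,0],[4,0,0,-0.2,0],[4,0,0,0,0]]'; python3 - <<'E'
from h import *
from rig import readout
s=readout.read_state();q=s["eef_rot"];print(s["tcp_pos"],np.degrees(2*np.arctan2(q[2],q[1]))-90,s["contact_force"],s["moment"])
im=vision.grab_frame("side");cv2.imwrite("pics/s3.png",im)
cv2.imwrite("pics/v3.png",cv2.resize(im[170:330,150:350],(800,600)[:1]+(640*600//640,),interpolation=cv2.INTER_CUBIC))
E
```

```text
t: 9.75
tcp_pos: [0.6051, 0.1277, 0.2644]
eef_rot: [-0.0, 0.795, 0.607, -0.0]
contact_force: [0.3, -0.1, -1.4]
finger_gap: 0.0135
grip_force: 58.4
t: 10.38
tcp_pos: [0.6052, 0.1277, 0.2344]
eef_rot: [-0.0, 0.795, 0.607, -0.0]
contact_force: [0.4, 0.7, -1.2]
finger_gap: 0.0133
grip_force: 58.4
[0.60515898 0.12768813 0.23443181] -15.324240336438237 [ 0.44191756  0.66902378 -1.19666075] [ 0.01192673 -0.01703427 -0.03111536]
```

View pics/v3.png

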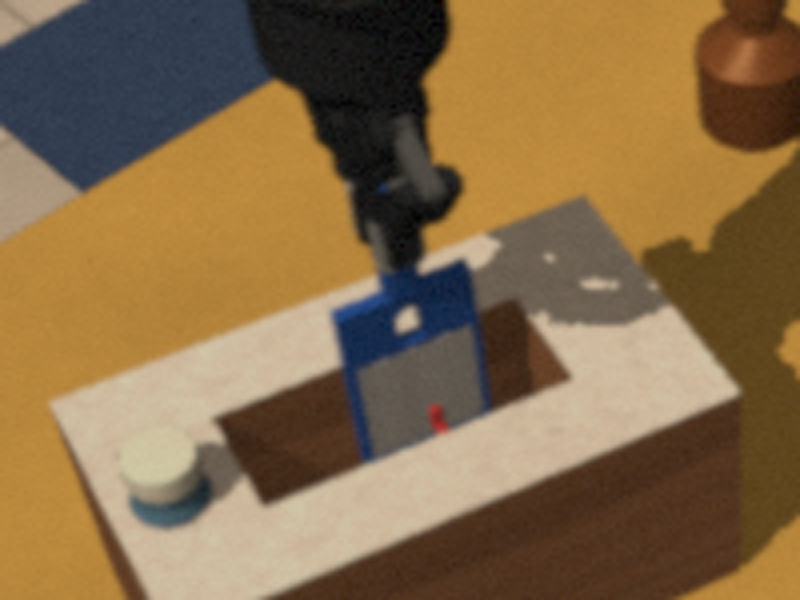

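Mirror inside the well opening, clear of walls; hook tip at crop (437,410) = side px (259,279). Check its y from the side view too, and lower to hooking height.

```bash
python3 - <<'E'
from h import *
a=np.radians(-15.4);X=np.array([np.cos(a),np.sin(a)]);Y=np.array([-np.sin(a),np.cos(a)]);C=np.array([.5942,.1457])
for n,p,z in(("tip",(259,279.5),.134),("wellA far+y",(150+217/4,170+417/3.75),.15),("wellB far-y",(150+518/4,170+299/3.75),.15),("wellC near-y",(150+570/4,170+378/3.75),.15),("wellD near+y",(150+266/4,170+503/3.75),.15)):
    q=cast("side",[p],z)[0][:2]-C; print(n,(q@X*1e3).round(1),(q@Y*1e3).round(1))
E
python3 -m pendant '[[4,0,0,-0.2,0],[4,0,0,-0.4,0],[4,0,0,-0.5,0],[4,0,0,-0.5,0],[4,0,0,-0.4,0],[4,0,0,-0.25,0],[4,0,0,0,0],[4,0,0,0,0]]'
```

```text
tip -3.9 -16.7
wellA far+y 29.7 72.9
wellB far-y 27.7 -75.4
wellC near-y -28.4 -73.1
wellD near+y -27.2 73.4
t: 11.42
tcp_pos: [0.6054, 0.1277, 0.1788]
eef_rot: [0.0, 0.795, 0.606, 0.0]
contact_force: [-0.2, -0.0, -1.2]
finger_gap: 0.0129
grip_force: 58.4
```

```bash
cat > ok.py <<'E'
# print pose in cabinet frame (mm), force in cabinet axes; exit 1 if horizontal force > limit
import sys,numpy as np
from rig import readout
s=readout.read_state();a=np.radians(-15.4);X=np.array([np.cos(a),np.sin(a)]);Y=np.array([-np.sin(a),np.cos(a)])
d=s["tcp_pos"][:2]-[.5942,.1457];F=s["contact_force"]
f=[F[:2]@X,F[:2]@Y,F[2]]
print("x %.1f y %.1f z %.1f  F %.1f %.1f %.1f  M %s"%(d@X*1e3,d@Y*1e3,s["tcp_pos"][2]*1e3,*f,s["moment"].round(2)))
L=float(sys.argv[1]) if len(sys.argv)>1 else 3
sys.exit(np.hypot(f[0],f[1])>L or abs(f[2]+1.5)>L)
E
P="python3 -m pendant"; 
python3 -m pendant '[[4,-0.008,-0.028,-0.02,0],[4,-0.077,0.021,0,0],[4,-0.077,0.021,0,0],[4,-0.077,0.021,0,0],[4,-0.077,0.021,0,0],[4,0,0,0,0],[4,0,0,0,0]]' >/dev/null; python3 ok.py &&
python3 -m pendant '[[4,-0.039,0.011,0,0],[4,0,0,0,0]]' >/dev/null && python3 ok.py &&
python3 -m pendant '[[4,-0.039,0.011,0,0],[4,0,0,0,0]]' >/dev/null && python3 ok.py &&
python3 -m pendant '[[4,-0.039,0.011,0,0],[4,0,0,0,0]]' >/dev/null && python3 ok.py &&
python3 -m pendant '[[4,-0.039,0.011,0,0],[4,0,0,0,0]]' >/dev/null && python3 ok.py &&
python3 -m pendant '[[4,-0.039,0.011,0,0],[4,0,0,0,0]]' >/dev/null && python3 ok.py &&
python3 -m pendant '[[4,-0.039,0.011,0,0],[4,0,0,0,0]]' >/dev/null && python3 ok.py &&
python3 -m pendant '[[4,-0.039,0.011,0,0],[4,0,0,0,0]]' >/dev/null && python3 ok.py
```

```text
x 7.5 y -15.2 z 178.0  F 0.3 -0.3 -1.8  M [-0.04 -0.    0.01]False
```

```bash
sed -i 's/^sys.exit(\(.*\))$/sys.exit(int(\1))/' ok.py
python3 -m pendant '[[4,-0.039,0.011,0,0],[4,0,0,0,0]]' >/dev/null && python3 ok.py &&
python3 -m pendant '[[4,-0.039,0.011,0,0],[4,0,0,0,0]]' >/dev/null && python3 ok.py &&
python3 -m pendant '[[4,-0.039,0.011,0,0],[4,0,0,0,0]]' >/dev/null && python3 ok.py &&
python3 -m pendant '[[4,-0.039,0.011,0,0],[4,0,0,0,0]]' >/dev/null && python3 ok.py &&
python3 -m pendant '[[4,-0.039,0.011,0,0],[4,0,0,0,0]]' >/dev/null && python3 ok.py &&
python3 -m pendant '[[4,-0.039,0.011,0,0],[4,0,0,0,0]]' >/dev/null && python3 ok.py &&
python3 -m pendant '[[4,-0.039,0.011,0,0],[4,0,0,0,0]]' >/dev/null && python3 ok.py &&
python3 -m pendant '[[4,-0.039,0.011,0,0],[4,0,0,0,0]]' >/dev/null && python3 ok.py
```

```text
x 6.4 y -15.2 z 178.0  F -0.4 -0.2 -1.9  M [-0.06  0.05 -0.01]
x 5.3 y -15.1 z 178.0  F 0.4 -0.1 -1.0  M [-0.07  0.01 -0.  ]
x 4.3 y -15.1 z 178.0  F -0.4 -0.1 -1.1  M [-0.01  0.02 -0.02]
x 3.3 y -15.1 z 178.0  F -0.3 -0.8 -1.4  M [-0.02  0.01 -0.03]
x 2.3 y -15.1 z 178.0  F -0.1 0.0 -1.1  M [ 0.02 -0.01  0.03]
x 1.3 y -15.1 z 178.0  F 0.3 -0.1 -1.3  M [-0.02  0.01 -0.01]
x 0.3 y -15.1 z 178.0  F -0.0 -0.6 -1.2  M [-0.01  0.01  0.03]
x -0.7 y -15.1 z 178.0  F 0.3 0.3 -1.2  M [-0.02  0.02 -0.02]
```

```bash

python3 -m pendant '[[4,-0.039,0.011,0,0],[4,0,0,0,0]]' >/dev/null && python3 ok.py &&
python3 -m pendant '[[4,-0.039,0.011,0,0],[4,0,0,0,0]]' >/dev/null && python3 ok.py &&
python3 -m pendant '[[4,-0.039,0.011,0,0],[4,0,0,0,0]]' >/dev/null && python3 ok.py &&
python3 -m pendant '[[4,-0.039,0.011,0,0],[4,0,0,0,0]]' >/dev/null && python3 ok.py &&
python3 -m pendant '[[4,-0.039,0.011,0,0],[4,0,0,0,0]]' >/dev/null && python3 ok.py &&
python3 -m pendant '[[4,-0.039,0.011,0,0],[4,0,0,0,0]]' >/dev/null && python3 ok.py &&
python3 -m pendant '[[4,-0.039,0.011,0,0],[4,0,0,0,0]]' >/dev/null && python3 ok.py &&
python3 -m pendant '[[4,-0.039,0.011,0,0],[4,0,0,0,0]]' >/dev/null && python3 ok.py &&
python3 -m pendant '[[4,-0.039,0.011,0,0],[4,0,0,0,0]]' >/dev/null && python3 ok.py &&
python3 -m pendant '[[4,-0.039,0.011,0,0],[4,0,0,0,0]]' >/dev/null && python3 ok.py
```

```text
x -1.7 y -15.1 z 178.0  F 0.9 -0.2 -1.5  M [ 0.02 -0.01 -0.04]
x -2.8 y -15.1 z 178.0  F 0.4 -0.7 -1.1  M [ 0.03 -0.08 -0.  ]
x -3.8 y -15.1 z 178.0  F 0.0 0.3 -0.6  M [ 0.01 -0.02  0.01]
x -4.8 y -15.1 z 178.0  F 0.1 -0.3 -1.6  M [-0.01 -0.01  0.04]
x -5.8 y -15.1 z 178.0  F -0.4 -1.0 -0.6  M [0.03 0.   0.05]
x -6.8 y -15.1 z 178.0  F -0.3 -0.2 -1.3  M [-0.02  0.06 -0.01]
x -7.8 y -15.1 z 178.0  F -0.1 0.7 -1.6  M [-0.07  0.01  0.03]
x -8.8 y -15.1 z 178.0  F 0.4 0.1 -2.6  M [-0.04  0.02 -0.01]
x -9.8 y -15.1 z 178.1  F 0.5 0.4 -1.6  M [ 0.03 -0.01 -0.01]
x -10.9 y -15.0 z 178.0  F -0.0 -0.7 -1.7  M [ 0.01  0.04 -0.01]
```

The tip entered the eye (no stop at the tip's face). Feel sideways to centre on the hook.

```bash

python3 -m pendant '[[4,0.011,0.039,0,0],[4,0,0,0,0]]' >/dev/null && python3 ok.py 2.2 &&
python3 -m pendant '[[4,0.011,0.039,0,0],[4,0,0,0,0]]' >/dev/null && python3 ok.py 2.2 &&
python3 -m pendant '[[4,0.005,0.02,0,0],[4,0,0,0,0]]' >/dev/null && python3 ok.py 2.2 &&
python3 -m pendant '[[4,0.005,0.02,0,0],[4,0,0,0,0]]' >/dev/null && python3 ok.py 2.2 &&
python3 -m pendant '[[4,0.005,0.02,0,0],[4,0,0,0,0]]' >/dev/null && python3 ok.py 2.2 &&
python3 -m pendant '[[4,0.005,0.02,0,0],[4,0,0,0,0]]' >/dev/null && python3 ok.py 2.2 &&
python3 -m pendant '[[4,0.005,0.02,0,0],[4,0,0,0,0]]' >/dev/null && python3 ok.py 2.2 &&
python3 -m pendant '[[4,0.005,0.02,0,0],[4,0,0,0,0]]' >/dev/null && python3 ok.py 2.2
```

```text
x -10.8 y -13.9 z 178.0  F -0.9 -0.2 -1.3  M [-0.01  0.05  0.06]
x -10.8 y -12.9 z 178.0  F -0.6 -0.7 -1.7  M [-0.   -0.01  0.  ]
x -10.8 y -12.5 z 178.0  F -0.1 0.0 -0.9  M [ 0.02  0.03 -0.03]
x -10.8 y -12.2 z 178.0  F 0.9 -1.6 -1.5  M [-0.42  0.07  0.  ]
x -10.8 y -11.9 z 178.0  F 0.3 -3.3 -0.0  M [-1.07  0.22 -0.02]
```

Touched at y = −12.3, so the hook is centred at y ≈ −15.3. Go back there and lower until carried.

```bash

python3 -m pendant '[[4,-0.018,-0.066,0,0],[4,-0.018,-0.066,0,0],[4,0,0,0,0]]' >/dev/null; python3 ok.py 2.2 && 
python3 -m pendant '[[4,0,0,-0.08,0],[4,0,0,-0.08,0],[4,0,0,-0.08,0],[4,0,0,-0.08,0],[4,0,0,0,0]]' >/dev/null && python3 ok.py 2.2 &&
python3 -m pendant '[[4,0,0,-0.04,0],[4,0,0,0,0]]' >/dev/null && python3 ok.py 2.2 &&
python3 -m pendant '[[4,0,0,-0.04,0],[4,0,0,0,0]]' >/dev/null && python3 ok.py 2.2 &&
python3 -m pendant '[[4,0,0,-0.04,0],[4,0,0,0,0]]' >/dev/null && python3 ok.py 2.2 &&
python3 -m pendant '[[4,0,0,-0.02,0],[4,0,0,0,0]]' >/dev/null && python3 ok.py 2.2 &&
python3 -m pendant '[[4,0,0,-0.02,0],[4,0,0,0,0]]' >/dev/null && python3 ok.py 2.2 &&
python3 -m pendant '[[4,0,0,-0.02,0],[4,0,0,0,0]]' >/dev/null && python3 ok.py 2.2 &&
python3 -m pendant '[[4,0,0,-0.02,0],[4,0,0,0,0]]' >/dev/null && python3 ok.py 2.2
```

```text
x -10.8 y -14.9 z 178.1  F 0.1 0.0 -2.2  M [ 0.02 -0.    0.03]
x -10.9 y -14.9 z 169.9  F -0.6 -0.0 -0.0  M [ 0.02 -0.04  0.02]
x -10.8 y -14.9 z 169.0  F -0.2 0.4 -0.8  M [ 0.    0.05 -0.  ]
x -10.8 y -14.9 z 168.0  F -0.4 -0.3 -0.9  M [-0.03  0.   -0.  ]
x -10.9 y -14.9 z 166.9  F 0.2 0.5 -2.0  M [-0.   -0.02 -0.05]
x -10.8 y -14.9 z 166.5  F 0.3 0.3 -1.2  M [ 0.01  0.   -0.02]
x -10.8 y -14.9 z 166.0  F 0.4 0.0 -0.9  M [-0.01  0.01 -0.02]
x -10.8 y -14.9 z 165.5  F 0.1 -0.5 -1.5  M [-0.01  0.03 -0.04]
x -10.8 y -14.9 z 165.0  F -0.6 -0.6 -0.9  M [-0.02 -0.03 -0.01]
```

```bash

python3 -m pendant '[[4,-0.004,-0.015,-0.02,0],[4,0,0,0,0]]' >/dev/null && python3 ok.py 2.5 &&
python3 -m pendant '[[4,0,0,-0.02,0],[4,0,0,0,0]]' >/dev/null && python3 ok.py 2.5 &&
python3 -m pendant '[[4,0,0,-0.02,0],[4,0,0,0,0]]' >/dev/null && python3 ok.py 2.5 &&
python3 -m pendant '[[4,0,0,-0.02,0],[4,0,0,0,0]]' >/dev/null && python3 ok.py 2.5 &&
python3 -m pendant '[[4,0,0,-0.02,0],[4,0,0,0,0]]' >/dev/null && python3 ok.py 2.5 &&
python3 -m pendant '[[4,0,0,-0.02,0],[4,0,0,0,0]]' >/dev/null && python3 ok.py 2.5
```

```text
x -10.8 y -15.2 z 164.6  F 0.4 1.1 -1.8  M [ 0.12 -0.01  0.02]
x -10.7 y -15.2 z 164.3  F -1.1 -0.5 3.7  M [ 0.06  0.28 -0.  ]
```

The hook took the weight at z = 164.4 mm (as predicted 164.5). Release and rise.

```bash
python3 -m pendant '[[15,0,0,0,0],[18,0,0,0,0],[24,0,0,0,0],[32,0,0,0,0],[40,0,0,0,0],[45,0,0,0,0],[45,0,0,0,0],[45,0,0,0,0]]'; python3 -m pendant '[[45,0,0,0.2,0],[45,0,0,0.4,0],[45,0,0,0.8,0],[45,0,0,1,0],[45,0,0,1,0],[45,0,0,1,0],[45,0,0,1,0],[45,0,0,0,0]]'; python3 -m pendant '[[45,-0.3,-1,0.3,0],[45,-0.3,-1,0.3,0],[45,-0.3,-1,0.3,0],[45,-0.3,-1,0.3,0],[45,-0.3,-1,0,0],[45,-0.3,-1,0,0],[45,-0.3,-1,0,0],[45,0,0,0,0]]'; python3 - <<'E'
from h import *
a=vision.grab_frame("top");b=vision.grab_frame("side")
cv2.imwrite("pics/v4.png",np.hstack([cv2.resize(b[170:330,150:350],(400,320)),cv2.resize(a[140:300,130:330],(400,320))]))
cv2.imwrite("pics/t4.png",a)
E
```

```text
t: 22.3
tcp_pos: [0.5797, 0.1338, 0.164]
eef_rot: [-0.0, 0.795, 0.606, -0.0]
contact_force: [0.1, 0.1, -0.4]
finger_gap: 0.0453
grip_force: 0.0
t: 23.3
tcp_pos: [0.5801, 0.134, 0.3012]
eef_rot: [0.001, 0.795, 0.606, 0.001]
contact_force: [-0.1, -0.3, -0.8]
finger_gap: 0.045
grip_force: 0.0
t: 24.3
tcp_pos: [0.5267, -0.0429, 0.3291]
eef_rot: [0.0, 0.796, 0.605, -0.0]
contact_force: [-0.1, 0.5, 0.4]
finger_gap: 0.0447
grip_force: 0.0
```

View pics/v4.png

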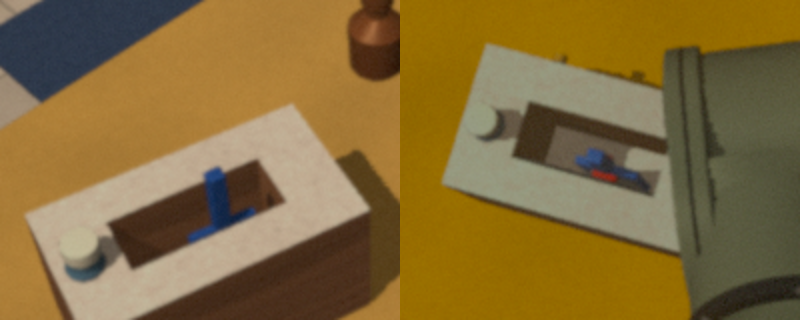

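The mirror hangs upright on the hook (handle at crop (215,190), board in the well), and the cream jar has not moved. The arm is clear.

```bash
python3 -c "
from h import *
print(cast('side',[(256.5,256)],.206))
from rig import workorder;print(workorder.sign_off())"
```

```text
[[0.5803598  0.13206137 0.206     ]]
the job is handed in; nothing more can be done
None
```

The small blue mirror is hanging by its eye on the red hook, the gripper has let go and moved clear, and the job was handed in at about 24 s of the 72 s allowed.

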